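# Push the slide box home into the corner stop

### The job

Push the green slide box along the bench with the fingertips until it sits snug and square in the inner corner of the aluminium corner stop, its hinge side (the side now facing the long fence) flat against the long fence and its left side flat against the short fence. Only push it: do not lift it, tip it or turn it round. Leave the bottle, the timer and the tape roll where they are.

Things in the scene. Friction and masses are not known exactly. Their poses are not given: they have to be found in the camera images.
- slide_box: Closed dark green slide box, 0.2 to 0.45 kg, loose on the bench, lid fixed shut, 36 mm high. Origin on its underside; upright walls at x = -41 mm (front, towards the robot), x = +44 mm (hinge side), y = -49 and +49 mm; z up. It starts in front of the long fence, right of the short one, up to 0.45 rad from square with them. It slides under 1 to 3 N.
- box_corner (a point): The bottom corner of the slide box between its hinge side and its left side (x = +44 mm, y = +49 mm in the box's frame). Home, it lies at the origin of the corner stop.
- corner_stop: L-shaped aluminium stop with blue strips on top, fixed. Origin: inner corner, bench height; x away from the robot, square to the long fence, y left along it. Long fence: face x = 0, y = 0 to -270 mm; short fence: face y = 0, x = 0 to -100 mm; both 22 mm high, 14 mm thick, feet to 26 mm behind. Home, the slide box has the stop's axes, its origin at x = -44 mm, y = -49 mm.
- bottle_dark: Small glass bottle with a black cap and blue label, 50 mm across, 106 mm high, standing outside the corner of the stop, beyond the short fence; origin at the centre of its underside. Leave alone.
- timer: Off-white bench timer with coloured keys, 64 x 64 x 24 mm, lying to the left or to the right of the work; origin at the centre of its underside. Leave alone.
- tape_roll: Yellow roll of tape lying flat, 82 mm across, 19 mm high, on the other side of the work from the timer; origin at the centre of its underside. Leave alone.
There are look-alikes about, which are no part of the job. Leave any orange or purple look-alike of the slide_box alone.

How it is judged:
By the outcome, as a careful person would: the job done as asked, in the order asked, and still so for the second after the job is handed in, with the robot touching nothing.
It also fails if it takes over 56 s, if anything falls off the work surface, if the arm or the gripper's body presses on something with over 40 N, if the wrist force passes 120 N, or if a joint passes its speed limit or range.

### The arm

A 6-joint arm with a two-finger parallel gripper is mounted at the origin on a cart in front of the work surface, level with it; the furniture and walls round the work are solid. World frame = base frame: x ahead of the robot, y to its left, z up, the work surface at z = 0. Lengths are in mm, angles in rad, forces in N, time in s.
With the tool pointing down it reaches from about 275 to 750 mm from the base axis. Payload 10.2 kg.
Tool frame: the origin (TCP) lies midway between the tips of the shut fingers; the grasp point (between the pads) lies grip_depth behind it (grip_depth is the distance from the TCP to the grasp point, in mm); z points along the fingers, y is the line along which they close (so a half turn about z gives the same grasp; the last joint's range is limited). The gripper opens to 85 mm and grips with 20 to 120 N. Pads are 22 mm wide; open, the fingers measure 114 mm over their backs; the gripper's body (76 mm by 85 mm) begins 54 mm behind the grasp point. The pads swing forward as they close: fully open they stand 13 mm farther back than shut.
Start: joints at [1.071, 0.313, 1.498, -0, 1.331, -0.223], TCP at [143.484, 505.018, 199.594] pointing down, gripper open.
Joint ranges: [-2.94, 2.94], [-0.97, 2.17], [0.19, 2.56], [-1.23, 4.37], [0.02, 3.11], [-2.88, 2.88]. Speed limits (rad/s): [2.39, 2.39, 3.01, 3.14, 3.14, 3.14].

### API

Orientations are given as a unit quaternion [w, x, y, z].
In Python, from rig import * gives the robot as it stands.
- The arm moves only by the tool servo_tool, never from a script. Its argument "commands" is a list of rows, each a list of 3 entries, a list of its own where there are three numbers: the gripper command: -1 is fully open, 1 is shut, values between are in proportion, then the shift along the tool's x, y, z in m, then the turn, a rotation vector about the tool's x, y, z in units of 6 degrees (1.0 is 6 degrees). In form: [[grip, [dx, dy, dz], [ax, ay, az]], ...]. A call has 1 to 10 rows; each row shifts and turns the commanded pose from where the row before left it, along the tool's axes as they then stand; what a row does not reach is not made up. A row lasts 1/12 s, in which the tool goes at most 41.7 mm and 7.16 degrees, less where a joint would pass 70% of its speed; a pose out of reach is approached as far as the arm can. A call is refused whole if a number of a shift passes 0.0417 or a number of a turn 1, either way. A call with a gripper value outside its range is refused whole. The fingers move at their own pace and stop on an object; "squeeze" is the grip in N (left out, the last holds). Time passes only in rows, so rows that do not move let the fingers close. It gives the time, the measured TCP pose, the force, the opening and the grip force at its end, in the units of the state.
- sense(): the state, without advancing time (a new reading comes with each control period).
- capture(name): name is "side" or "top" or "wrist"; returns a dict with "pixels" (420x560x3 uint8, red, green, blue), "z_map" (420x560 float32, mm along the optical axis (not along the pixel's ray), 0 where there is no reading), "fx", "fy", "cx", "cy" (pixels), "rvec" (rotation vector, rad) and "tvec" (3), from world to camera coordinates, as OpenCV has them; the wrist camera has in their place "T_tool_cam" (4x4, takes a point from camera to tool coordinates, whose origin is the TCP and whose axes are the flange's). Camera axes: x right, y down, z forward; pixel columns grow to the right and rows downward; lengths in mm; the calibration is good to about 2 mm. A picture is of the moment at which its call begins: read the wrist's pose just before it.
- finish_job(): hands the job in; it is judged then, once.
The state is a dict: "time_s": time; "joints": joint angles; "dq": joint speeds; "tau": joint torques, N m; "eef_pos": TCP position; "ee_rot": TCP orientation; "force": force on the tool from outside, world axes, zero at the start; "wrist_torque": the same for the moment, N m; "grip_width": opening from 0.0 (shut) to 1.0 (fully open); "grip_force": force on a finger pad.
Only numpy, scipy, OpenCV 4.12 (cv2) and the standard library are available. Lean on these libraries where they do the work, as an engineer would, in place of code of your own. Each camera call takes 0.05 s, during which the arm holds its last target. There are 200 camera calls.

## Working session

There is one attempt and no reset: what is moved stays moved. The work goes in short steps, Python scripts to look and compute and a tool call to move; the robot and the scene stay as the last step left them, time stands still between calls to the robot, and variables do not carry over. Pictures are saved under pics/ and viewed, at most 10 in all, crops included, and the job is handed in when it is done.

Besides the shell and the picture viewer there is one more tool, called after "Call:" as name([rows], argument=value, ...), one row to a line, values as JSON. servo_tool: Moves the arm, as the interface text tells. Its arguments: {"type":"object","properties":{"commands":{"type":"array"},"squeeze":{"type":"number"}},"required":["commands"]}

```bash
mkdir -p pics; ls; cat > h.py <<'E'
from rig import *
import numpy as np, cv2
def save(n,f,c=None):
    d=capture(n); im=d["pixels"][:,:,::-1].copy(); cv2.imwrite("pics/"+f,im); np.savez("pics/"+f+".npz",**{k:d[k] for k in d}); return d
def world(d,uv,z):
    R,_=cv2.Rodrigues(np.array(d["rvec"],float)); t=np.array(d["tvec"],float).ravel()
    uv=np.atleast_2d(uv).astype(float)
    r=np.c_[(uv[:,0]-d["cx"])/d["fx"],(uv[:,1]-d["cy"])/d["fy"],np.ones(len(uv))]@R
    o=-R.T@t
    return o+r*((z-o[2])/r[:,2])[:,None]
E
python3 - <<'E'
from h import *
s=sense(); print(s)
save("top","top1.png");save("side","side1.png")
E
```

```text
pics
{'time_s': 0.0, 'joints': array([ 1.07060682e+00,  3.13430335e-01,  1.49848376e+00,  1.50830856e-05,
        1.33101161e+00, -2.23379273e-01]), 'dq': array([ 0.00035405,  0.00115902, -0.00050646,  0.00074358,  0.00194257,
        0.00065557]), 'tau': array([-4.65994854e-04, -4.12248659e+01, -2.59759319e+01, -5.64023401e-05,
        3.91451642e-03,  2.84913887e-05]), 'eef_pos': array([143.31707746, 504.72867245, 199.02760528]), 'ee_rot': array([-2.42763132e-04,  1.37965405e-01,  9.90436824e-01, -6.20787209e-04]), 'force': array([ 0.20272691, -0.41466639,  0.25250575]), 'wrist_torque': array([-0.0367461 , -0.03240841, -0.01021158]), 'grip_force': 0.0, 'grip_width': 0.9978473015973819}
```

View pics/top1.png

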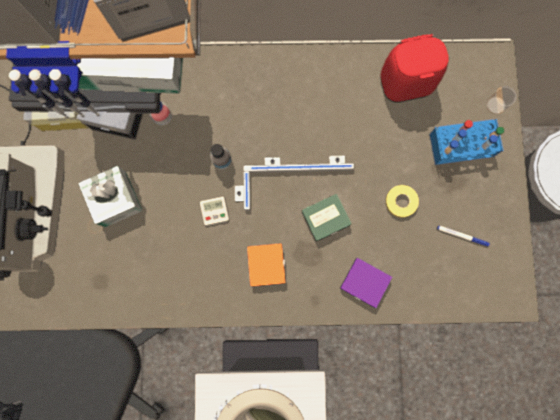

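View pics/side1.png

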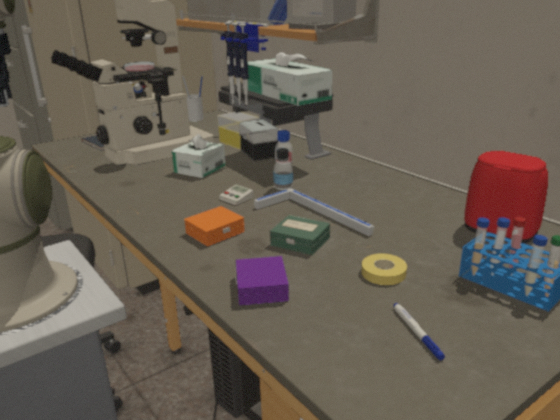

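Top view: the candidates are green (326,217), orange (267,265) and purple (366,283). Green fits: it lies in front of the long fence and right of the short one, and it has the right colour. The stop's inner corner is near (250,170). The bottle is at (220,157), the timer at (214,211) and the tape at (402,201). The side view agrees, with the green box at (300,234).

```bash
cat >> h.py <<'E'
def greenmask(im):
    h=cv2.cvtColor(im,cv2.COLOR_RGB2HSV); return cv2.inRange(h,(60,50,25),(95,255,160))
def bluemask(im):
    h=cv2.cvtColor(im,cv2.COLOR_RGB2HSV); return cv2.inRange(h,(100,90,60),(125,255,255))
E
python3 - <<'E'
from h import *
d=dict(np.load("pics/top1.png.npz")); im=d["pixels"]
R,_=cv2.Rodrigues(d["rvec"]); print("cam",-R.T@d["tvec"].ravel(),d["fx"])
roi=np.zeros(im.shape[:2],np.uint8); roi[150:245,235:360]=255
g=greenmask(im)&roi; b=bluemask(im)&roi
for c in cv2.findContours(g,0,2)[0]:
    if cv2.contourArea(c)>200:
        bx=cv2.boxPoints(cv2.minAreaRect(c)); print("green",cv2.contourArea(c),bx.tolist()); print(world(d,bx,36).round(1))
for c in cv2.findContours(b,0,2)[0]:
    if cv2.contourArea(c)>10:
        print(cv2.boundingRect(c)); bx=cv2.boxPoints(cv2.minAreaRect(c)); print(world(d,bx,22).round(1))
ys,xs=np.nonzero(b)
L=xs>258; S=(ys>180)
for m in(L,S):
    p=world(d,np.c_[xs[m],ys[m]],22)[:,:2].astype(np.float32); print(len(p),cv2.fitLine(p,cv2.DIST_HUBER,0,.01,.01).ravel(),p.min(0),p.max(0))
print("bottle,timer,tape",world(d,[[220,157],[214,211],[402,201],[267,265],[366,283]],20).round())
cr=cv2.resize(im[140:250,190:370],None,fx=4.4,fy=4.4,interpolation=2)
cv2.imwrite("pics/crop1.png",cr[:,:,::-1])
E
```

```text
cam [ 339.63614911  -75.76599611 1313.41001151] 514.5621822329956
(252, 165, 99, 4)
[[ 662.9   16.6   22. ]
 [ 665.6 -236.3   22. ]
 [ 662.3 -236.3   22. ]
 [ 659.5   16.5   22. ]]
123 [ 7.0144120e-03 -9.9997538e-01  6.6242773e+02 -9.3765190e+01] [ 659.9169 -236.2935] [665.388      -1.4705018]
27 [ 1.0000000e+00 -1.9137426e-04  5.9873956e+02  3.1991550e+01] [563.94226   29.442635] [626.3925    31.998209]
bottle,timer,tape [[ 691.   99.   20.]
 [ 550.  113.   20.]
 [ 569. -367.   20.]
 [ 411.  -20.   20.]
 [ 363. -267.   20.]]
```

View pics/crop1.png

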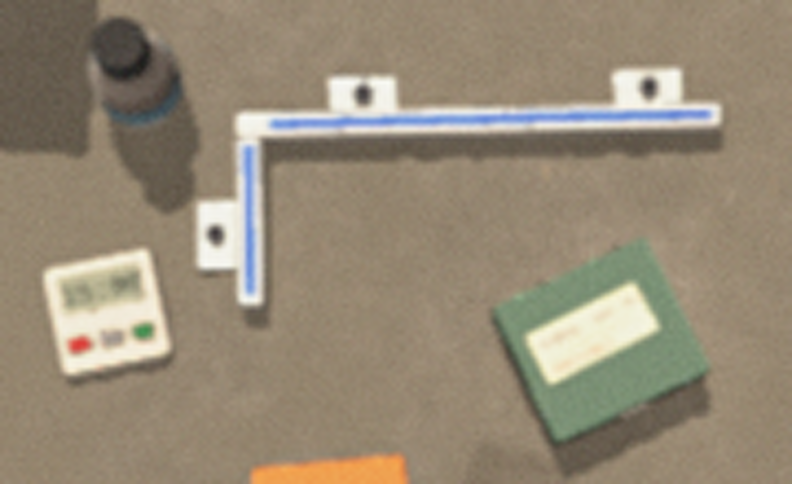

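The crop confirms the green box. Its top corners in the crop are (495,310), (645,240), (708,368) and (560,442), and it is turned counter-clockwise by about 0.43 rad. Next I'll fix the mask.

```bash
cat >> h.py <<'E'
def greenmask(im):
    a=im.astype(int); m=((a[...,1]-a[...,0]>12)&(a[...,1]-a[...,2]>4)).astype(np.uint8)*255
    return m
def stopfit(d):
    im=d["pixels"]; b=bluemask(im); b[:150]=0;b[215:]=0;b[:,:235]=0;b[:,360:]=0
    return b
def boxpose(d,z=36):
    g=greenmask(d["pixels"]); g[:160]=0; g[250:]=0; g[:,:235]=0; g[:,365:]=0
    g=cv2.morphologyEx(g,cv2.MORPH_CLOSE,np.ones((3,3),np.uint8))
    c=max(cv2.findContours(g,0,1)[0],key=cv2.contourArea)
    h=cv2.convexHull(c).reshape(-1,2)
    w=world(d,h,z)[:,:2].astype(np.float32)
    r=cv2.minAreaRect(w); return r,cv2.boxPoints(r),h
E
python3 - <<'E'
from h import *
d=dict(np.load("pics/top1.png.npz"))
r,b,h=boxpose(d); print(r,b.round(1)); print(cv2.boundingRect(h)); print(d["pixels"][225,322],d["pixels"][225,322])
# stop: depth-map check of fence top and white outline corners
print(world(d,np.array([[238,138],[263,138],[262,305],[270,137],[720,126]])/4.4+[190,140],22).round(1))
print(world(d,np.array([[495,310],[645,240],[708,368],[560,442]])/4.4+[190,140],36).round(1))
E
```

```text
((528.5138549804688, -169.97821044921875), (86.39063262939453, 97.12895202636719), 24.664974212646484) [[ 469.  -143.9]
 [ 509.5 -232.1]
 [ 588.  -196.1]
 [ 547.5 -107.8]]
(303, 195, 48, 45)
[120 143 116] [120 143 116]
[[ 651.8   36.9   22. ]
 [ 651.6   22.3   22. ]
 [ 552.7   23.    22. ]
 [ 652.2   18.2   22. ]
 [ 655.3 -245.4   22. ]]
[[ 545.7 -111.2   36. ]
 [ 585.2 -198.1   36. ]
 [ 510.5 -231.9   36. ]
 [ 469.4 -146.6   36. ]]
```

Call:
servo_tool([
  [0,[0,0,0],[0,0,1]],
  [0,[0,0,0],[0,0,1]],
  [0,[0,0,0],[0,0,1]],
  [0,[0,0,0],[0,0,1]],
  [0,[0,0,0],[0,0,1]],
  [0,[0,0,0],[0,0,1]],
  [0,[0,0,0],[0,0,1]],
  [0,[0,0,0],[0,0,1]],
  [0,[0,0,0],[0,0,1]],
  [0,[0,0,0],[0,0,1]],
])

```text
time_s: 0.93
eef_pos: [143.4, 504.9, 199.2]
ee_rot: [0.0, 0.617, 0.787, -0.0]
force: [-0.4, -0.1, -0.1]
grip_width: 0.502
grip_force: 0.0
```

Call:
servo_tool([
  [0,[0,0,0],[0,0,1]],
  [0,[0,0,0],[0,0,1]],
  [0,[0,0,0],[0,0,1]],
  [0,[0,0,0],[0,0,1]],
  [0,[0,0,0],[0,0,1]],
  [0,[0,0,0],[0,0,1]],
  [0,[0,0,0],[0,0,1]],
  [0,[0,0,0],[0,0,1]],
  [0,[0,0,0],[0,0,1]],
  [0,[0,0,0],[0,0,1]],
])

```text
time_s: 1.77
eef_pos: [143.4, 504.9, 199.2]
ee_rot: [0.0, 0.928, 0.373, -0.0]
force: [0.7, -0.4, -0.1]
grip_width: 0.503
grip_force: 0.0
```

Call:
servo_tool([
  [0,[0,0,0],[0,0,1]],
  [0,[0,0,0],[0,0,1]],
  [0,[0,0,0],[0,0,1]],
  [0,[0,0,0],[0,0,0.25]],
  [0,[0,0,0],[0,0,0]],
])

```text
time_s: 2.18
eef_pos: [143.4, 504.9, 199.3]
ee_rot: [0.0, 0.977, 0.213, -0.0]
force: [0.6, 0.2, -0.2]
grip_width: 0.502
grip_force: 0.0
```

Call:
servo_tool([
  [0,[0,0.02,0],[0,0,0]],
  [0,[0,0.035,0],[0,0,0]],
  [0,[0,0.035,0],[0,0,0]],
  [0,[0,0.035,0],[0,0,0]],
  [0,[0,0.035,0],[0,0,0]],
  [0,[0,0.035,0],[0,0,0]],
  [0,[0,0.035,0],[0,0,0]],
  [0,[0,0.035,0],[0,0,0]],
  [0,[0,0.035,0],[0,0,0]],
  [0,[0,0.035,0],[0,0,0]],
])

```text
time_s: 3.02
eef_pos: [283.3, 199.0, 199.6]
ee_rot: [-0.0, 0.977, 0.214, 0.0]
force: [0.8, 1.4, -0.6]
grip_width: 0.499
grip_force: 0.0
```

Call:
servo_tool([
  [0,[0,0.035,0],[0,0,0]],
  [0,[0,0.035,0],[0,0,0]],
  [0,[0,0.035,0],[0,0,0]],
  [0,[0,0.035,0],[0,0,0]],
  [0,[0,0.035,0],[0,0,0]],
  [0,[0,0.035,0],[0,0,0]],
  [0,[0,0.035,0],[0,0,0]],
  [0,[0,0.035,0],[0,0,0]],
  [0,[0,0.035,0],[0,0,0]],
  [0,[0,0.035,0],[0,0,0]],
])

```text
time_s: 3.85
eef_pos: [429.4, -119.4, 199.5]
ee_rot: [-0.0, 0.977, 0.214, -0.0]
force: [0.4, 0.5, -0.6]
grip_width: 0.499
grip_force: 0.0
```

Call:
servo_tool([
  [0,[0,0.035,0],[0,0,0]],
  [0,[0,0.034,0],[0,0,0]],
  [0,[0,0.02,0],[0,0,0]],
  [0,[0,0,0],[0,0,0]],
  [0,[0,0,0],[0,0,0]],
  [0,[0,0,0],[0,0,0]],
])

```text
time_s: 4.35
eef_pos: [465.8, -197.8, 199.4]
ee_rot: [-0.0, 0.977, 0.214, -0.0]
force: [0.3, 0.4, -0.1]
grip_width: 0.499
grip_force: 0.0
```

Call:
servo_tool([
  [0,[-0.012,0.001,0.02],[0,0,0]],
  [0,[0,0,0.03],[0,0,0]],
  [0,[0,0,0.035],[0,0,0]],
  [0,[0,0,0.035],[0,0,0]],
  [0,[0,0,0.03],[0,0,0]],
  [0,[0,0,0.02],[0,0,0]],
  [0,[0,0,0.013],[0,0,0]],
  [0,[0,0,0.008],[0,0,0]],
  [0,[0,0,0],[0,0,0]],
  [0,[0,0,0],[0,0,0]],
])

```text
time_s: 5.18
eef_pos: [455.9, -204.1, 9.3]
ee_rot: [0.0, 0.977, 0.214, 0.0]
force: [-0.1, 0.5, -0.0]
grip_width: 0.5
grip_force: 0.0
```

```bash
python3 - <<'E'
from h import *
print(sense()['eef_pos'])
d=save("top","top2.png")
save("wrist","w2.png")
im=d["pixels"]
a=cv2.resize(im[140:320,190:430],None,fx=3.3,fy=3.3,interpolation=2)
cv2.imwrite("pics/crop2.png",a[:,:,::-1])
E
```

```text
[ 455.92748557 -204.08005006    9.26857389]
```

View pics/crop2.png

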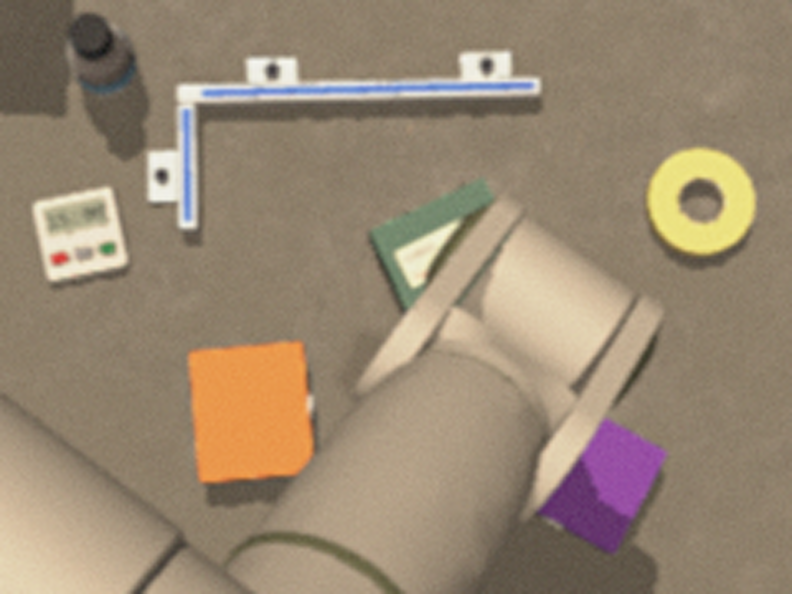

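The box is unmoved, with its left top corner near crop (372,235). The fingers stand in front of its front face, so I approach it now.

Call:
servo_tool([
  [0,[0.008,0,0],[0,0,0]],
  [0,[0.008,0,0],[0,0,0]],
  [0,[0.004,0,0],[0,0,0]],
  [0,[0.003,0,0],[0,0,0]],
  [0,[0.003,0,0],[0,0,0]],
  [0,[0.003,0,0],[0,0,0]],
])

```text
time_s: 5.78
eef_pos: [482.3, -192.1, 8.6]
ee_rot: [-0.0, 0.977, 0.213, -0.0]
force: [-0.7, 0.1, 0.3]
grip_width: 0.501
grip_force: 0.0
```

Call:
servo_tool([
  [0,[0.005,-0.0018,0],[0,0,0.33]],
  [0,[0.005,-0.0018,0],[0,0,0.33]],
  [0,[0.005,-0.0018,0],[0,0,0.33]],
  [0,[0.005,-0.0018,0],[0,0,0.33]],
  [0,[0.005,-0.0018,0],[0,0,0.33]],
  [0,[0.005,-0.0018,0],[0,0,0.33]],
])

```text
time_s: 6.28
eef_pos: [506.8, -171.9, 8.5]
ee_rot: [-0.0, 0.994, 0.11, -0.0]
force: [-0.5, 0.2, 0.0]
grip_width: 0.498
grip_force: 0.0
```

Call:
servo_tool([
  [0,[0.005,-0.0018,0],[0,0,0.33]],
  [0,[0.005,-0.0018,0],[0,0,0.33]],
  [0,[0.005,-0.0018,0],[0,0,0.33]],
  [0,[0.005,-0.0018,0],[0,0,0.33]],
  [0,[0.005,-0.0018,0],[0,0,0.33]],
  [0,[0.005,-0.0018,0],[0,0,0.33]],
  [0,[0,0,0],[0,0,0]],
  [0,[0,0,0],[0,0,0]],
])

```text
time_s: 6.95
eef_pos: [534.8, -157.2, 8.5]
ee_rot: [-0.0, 1.0, 0.008, -0.0]
force: [-0.3, 0.1, 0.3]
grip_width: 0.496
grip_force: 0.0
```

```bash
python3 - <<'E'
from h import *
d=save("top","top3.png"); im=d["pixels"]
a=cv2.resize(im[140:260,210:370],None,fx=4.5,fy=4.5,interpolation=2)
cv2.imwrite("pics/crop3.png",a[:,:,::-1])
E
```

```text
(no output)
```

View pics/crop3.png

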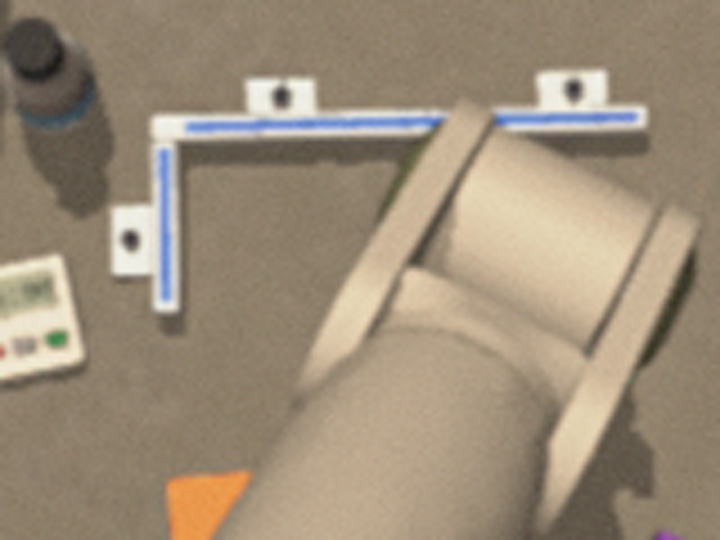

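Call:
servo_tool([
  [0,[-0.01,0,0],[0,0,0]],
  [0,[-0.02,0,0],[0,0,0]],
  [0,[-0.01,0,-0.02],[0,0,0]],
  [0,[0,0,-0.04],[0,0,0]],
  [0,[0,0,-0.04],[0,0,0]],
  [0,[0,0.03,-0.03],[0,0,0]],
  [0,[0,0.04,0],[0,0,0]],
  [0,[0,0.04,0],[0,0,0]],
  [0,[0,0.04,0],[0,0,0]],
  [0,[0,0.02,0],[0,0,0]],
])

```text
time_s: 7.83
eef_pos: [496.4, -331.5, 138.0]
ee_rot: [0.001, 1.0, 0.007, 0.0]
force: [0.1, -0.1, 0.7]
grip_width: 0.498
grip_force: 0.0
```

Call:
servo_tool([
  [0,[0,0,0],[0,0,-1]],
  [0,[0,0,0],[0,0,-1]],
  [0,[0,0,0],[0,0,-1]],
  [0,[0,0,0],[0,0,-1]],
  [0,[0,0,0],[0,0,-1]],
  [0,[0,0,0],[0,0,-1]],
  [0,[0,0,0],[0,0,-1]],
  [0,[0,0,0],[0,0,-1]],
  [0,[0,0,0],[0,0,-1]],
  [0,[0,0,0],[0,0,-1]],
])

```text
time_s: 8.67
eef_pos: [497.0, -327.5, 138.0]
ee_rot: [-0.0, 0.861, 0.509, -0.0]
force: [-0.4, 0.6, -0.4]
grip_width: 0.502
grip_force: 0.0
```

Call:
servo_tool([
  [0,[0,0.03,0],[0,0,-1]],
  [0,[0,0.03,0],[0,0,-1]],
  [0,[0,0.03,0],[0,0,-1]],
  [0,[0,0.01,0],[0,0,-1]],
  [0,[0,0,0],[0,0,-1]],
  [0,[0,0,0],[0,0,0]],
  [0,[0,0,0],[0,0,0]],
])

```text
time_s: 9.25
eef_pos: [589.3, -364.6, 137.8]
ee_rot: [-0.0, 0.703, 0.712, -0.0]
force: [-0.2, -0.5, -0.2]
grip_width: 0.499
grip_force: 0.0
```

```bash
python3 - <<'E'
from h import *
d=save("top","top4.png"); im=d["pixels"]; print(sense()['joints'].round(2))
r,b,h=boxpose(d); print(r,b.round(1).tolist())
a=cv2.resize(im[140:260,210:370],None,fx=4.5,fy=4.5,interpolation=2)
cv2.imwrite("pics/crop4.png",a[:,:,::-1])
E
```

```text
[-0.72  0.74  0.98 -0.    1.42 -0.73]
((528.518798828125, -169.98870849609375), (86.36256408691406, 97.05840301513672), 24.71657943725586) [[469.0, -144.0], [509.6000061035156, -232.10000610351562], [588.0, -196.0], [547.5, -107.80000305175781]]
```

View pics/crop4.png

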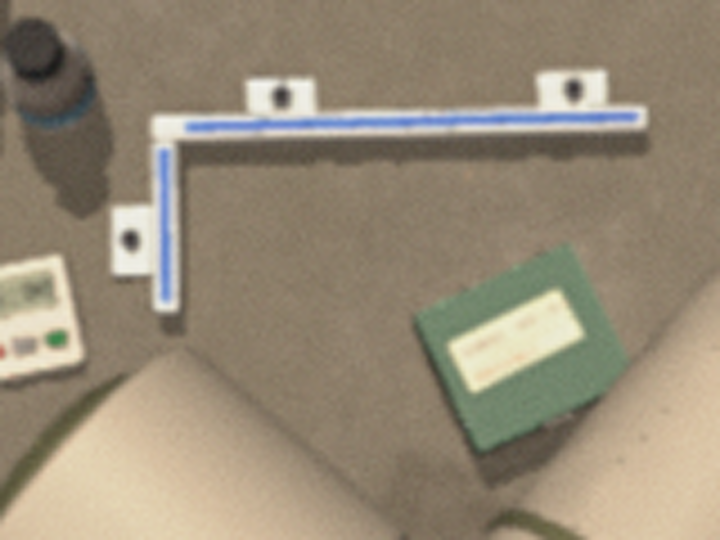

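The top view shows the box unmoved (left top corner still at crop (415,318)), although the fingertips should have passed through that place. I'll check the frames before any further move.

```bash
python3 - <<'E'
from h import *
s=sense(); p=s['eef_pos']
def proj(d,P): return cv2.projectPoints(np.array(P,float).reshape(-1,1,3),np.array(d["rvec"],float),np.array(d["tvec"],float),np.array([[d["fx"],0,d["cx"]],[0,d["fy"],d["cy"]],[0,0,1.]]),None)[0].reshape(-1,2).round(1)
d=save("side","side4.png"); t=dict(np.load("pics/top4.png.npz"))
print(p, "side",proj(d,[p,[p[0],p[1],p[2]+150],[0,0,0]]),"top",proj(t,[p,[0,0,0]]))
print("box top centre in side",proj(d,[[528.5,-170,36],[654,23.5,22]]))
# world points from z_map
def pt(d,u,v):
    R,_=cv2.Rodrigues(np.array(d["rvec"],float)); z=float(d["z_map"][v,u]); c=np.array([(u-d["cx"])/d["fx"]*z,(v-d["cy"])/d["fy"]*z,z]); return (R.T@(c-np.array(d["tvec"],float).ravel())).round(1)
print("top depth: box",pt(t,322,205),pt(t,310,220),"bench",pt(t,280,230),"fence",pt(t,300,166))
print("side depth: box",pt(d,290,236),"bench",pt(d,330,320))
w=save("wrist","w4.png")
R,_=cv2.Rodrigues(np.array(s['joints'][:3])*0); print(w["T_tool_cam"].round(3))
cv2.imwrite("pics/pair.png",np.hstack([cv2.resize(x["pixels"],(400,300)) for x in(d,w)])[:,:,::-1])
E
```

```text
[ 589.25825216 -364.58334138  138.10896474] side [[394.3 201.8]
 [400.4 118.9]
 [ 11.8 294.3]] top [[411.6 183.6]
 [260.1 436.7]]
box top centre in side [[299.7 225.8]
 [290.3 190.4]]
top depth: box [ 558.2 -160.3   40.2] [ 521.7 -129.7   31.9] bench [500.8 -53.5   4.6] fence [ 664.2 -107.2   21.7]
side depth: box [ 491.2 -185.3   30.6] bench [ 397.4 -411.6   -2.4]
[[ 1.00000e-03 -9.55000e-01 -2.97000e-01  7.60550e+01]
 [ 1.00000e+00  1.00000e-03  0.00000e+00 -3.60000e-02]
 [ 0.00000e+00 -2.97000e-01  9.55000e-01 -1.72804e+02]
 [ 0.00000e+00  0.00000e+00  0.00000e+00  1.00000e+00]]
```

View pics/pair.png

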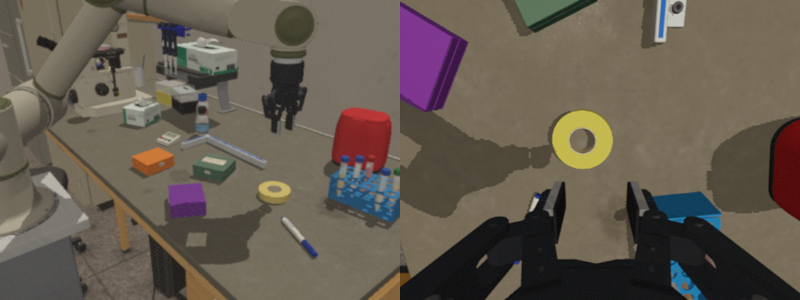

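Side view: the fingertips show near full-image row 183, while the TCP projects to (394,202). So the real tips seem to sit about 30 mm above the TCP and passed over the box. I'll measure the tips with the wrist camera's depth.

```bash
python3 - <<'E'
from h import *
w=dict(np.load("pics/w4.png.npz")); z=w["z_map"]; T=w["T_tool_cam"]
v,u=np.mgrid[:420,:560]
P=np.stack([(u-w["cx"])/w["fx"]*z,(v-w["cy"])/w["fy"]*z,z,np.ones_like(z)],-1)@T.T
dark=(z>0)&(z<260)&(P[...,2]<60)
for s in(-1,1):
    m=dark&(P[...,1]*s>10)&(P[...,1]*s<60)&(abs(P[...,0])<40)
    q=P[m][:,:3]; print(len(q), np.percentile(q,[1,50,99],axis=0).round(1).tolist())
d=dict(np.load("pics/side4.png.npz")); zz=d["z_map"]
R,_=cv2.Rodrigues(d["rvec"])
C=np.stack([(u-d["cx"])/d["fx"]*zz,(v-d["cy"])/d["fy"]*zz,zz],-1); W=(C-d["tvec"].ravel())@R
m=(zz>0)&(abs(W[...,0]-589)<60)&(abs(W[...,1]+365)<60)&(W[...,2]>50)
q=W[m]; print(len(q),np.percentile(q,[0,1,5],axis=0).round(1).tolist()); o=q[q[:,2]<np.percentile(q[:,2],3)]; print(o.mean(0).round(1))
# row extents of gripper mask
vv=v[m]; print(vv.max(), u[m][vv>vv.max()-4])
E
```

```text
19986 [[-10.4, -59.2, -126.6], [11.6, -41.9, -102.6], [19.9, -10.6, -41.4]]
19988 [[-10.5, 10.6, -126.6], [11.7, 42.1, -102.6], [20.0, 59.2, -41.3]]
6878 [[529.0, -425.0, 170.7], [529.6, -424.0, 178.2], [532.5, -420.2, 197.8]]
[ 584.7 -367.4  180.4]
189 [380 381 382 383 384 385 386 387 388 389 390 391 381 382 383 384 385 386
 387 388 389 390 391 383 384 385 386 387 388 389 390 385 386 387 388 389]
```

The real fingertips are about 33–35 mm behind the TCP at this opening, so at TCP z = 8.5 they cleared the box. Nothing was disturbed. I go back to the front of the box and work about 34 mm lower.

Call:
servo_tool([
  [0,[0.016,-0.013,0],[0,0,0]],
  [0,[0.032,-0.027,0],[0,0,0]],
  [0,[0.032,-0.027,0],[0,0,0]],
  [0,[0.032,-0.027,0],[0,0,0]],
  [0,[0.032,-0.027,0],[0,0,0]],
  [0,[0.018,-0.015,0],[0,0,0]],
  [0,[0,0,0],[0,0,1]],
  [0,[0,0,0],[0,0,1]],
  [0,[0,0,0],[0,0,1]],
  [0,[0,0,0],[0,0,1]],
])

```text
time_s: 10.23
eef_pos: [451.5, -205.2, 138.5]
ee_rot: [0.0, 0.836, 0.548, 0.0]
force: [-1.0, 0.3, -0.1]
grip_width: 0.499
grip_force: 0.0
```

Call:
servo_tool([
  [0,[0,0,0],[0,0,1]],
  [0,[0,0,0],[0,0,1]],
  [0,[0,0,0],[0,0,1]],
  [0,[0,0,0],[0,0,1]],
  [0,[0,0,0],[0,0,1]],
  [0,[0,0,0],[0,0,1]],
  [0,[0,0,0],[0,0,1]],
  [0,[0,0,0],[0,0,0]],
  [0,[0,0,0],[0,0,0]],
])

```text
time_s: 10.98
eef_pos: [451.6, -205.3, 138.3]
ee_rot: [0.0, 0.976, 0.216, 0.0]
force: [0.1, -0.8, 0.4]
grip_width: 0.503
grip_force: 0.0
```

Call:
servo_tool([
  [0,[0,0,0.02],[0,0,0]],
  [0,[0,0,0.035],[0,0,0]],
  [0,[0,0,0.035],[0,0,0]],
  [0,[0,0,0.03],[0,0,0]],
  [0,[0,0,0.02],[0,0,0]],
  [0,[0,0,0.01],[0,0,0]],
  [0,[0,0,0.005],[0,0,0]],
  [0,[0,0,0.003],[0,0,0]],
  [0,[0,0,0.002],[0,0,0]],
  [0,[0,0,0],[0,0,0]],
])

```text
time_s: 11.82
eef_pos: [452.2, -205.6, -21.2]
ee_rot: [0.001, 0.976, 0.216, 0.0]
force: [0.4, -0.2, 0.4]
grip_width: 0.502
grip_force: 0.0
```

```bash
python3 - <<'E'
from h import *
s=sense(); w=save("wrist","w5.png"); z=w["z_map"]; T=w["T_tool_cam"]
v,u=np.mgrid[:420,:560]
P=np.stack([(u-w["cx"])/w["fx"]*z,(v-w["cy"])/w["fy"]*z,z,np.ones_like(z)],-1)@T.T
P[...,2]=s['eef_pos'][2]-P[...,2]  # world height
g=greenmask(w["pixels"])>0
q=P[g&(P[...,2]>0)&(P[...,2]<60)]; print("green",len(q),np.percentile(q[:,:3],[2,50,98],axis=0).round(1).tolist())
dk=(w["pixels"].max(-1)<70)&(z>0)&(abs(P[...,0])<16)&(abs(P[...,1])>15)&(abs(P[...,1])<45)
h=P[dk][:,2]; print("dark heights",np.histogram(h,bins=range(-10,100,6)))
cv2.imwrite("pics/w5v.png",w["pixels"][:,:,::-1])
E
```

```text
green 35166 [[43.4, -46.1, 32.5], [68.6, 4.9, 33.9], [110.2, 48.3, 35.2]]
dark heights (array([   0,   25,    0,   57,  227,  339,  407,  448,  451,  738,  670,
       1498, 4277, 1189,  244,   64,   73,  349]), array([-10,  -4,   2,   8,  14,  20,  26,  32,  38,  44,  50,  56,  62,
        68,  74,  80,  86,  92,  98]))
```

View pics/w5v.png

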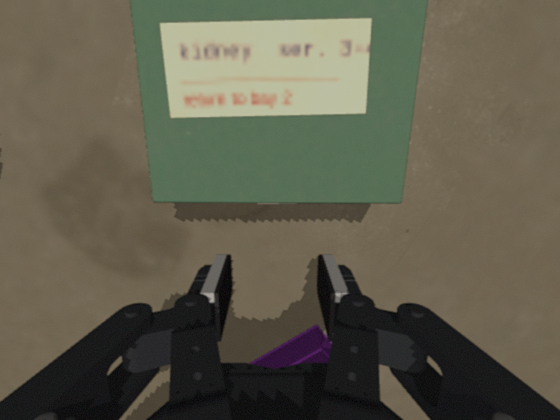

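The wrist view shows the box squarely ahead. Its front edge is at row 203, columns 153–405, and the pad tips are at (220,260) and (328,260), about 12 mm above the bench. I approach and then push along an arc.

Call:
servo_tool([
  [0,[0.006,0,0.002],[0,0,0]],
  [0,[0.008,0,0],[0,0,0]],
  [0,[0.006,0,0],[0,0,0]],
  [0,[0.004,0,0],[0,0,0]],
  [0,[0.003,0,0],[0,0,0]],
  [0,[0.003,0,0],[0,0,0]],
  [0,[0.003,0,0],[0,0,0]],
])

```text
time_s: 12.45
eef_pos: [481.8, -191.2, -24.0]
ee_rot: [-0.0, 0.976, 0.216, -0.0]
force: [-3.5, -1.0, 2.4]
grip_width: 0.498
grip_force: 1.5
```

Call:
servo_tool([
  [0,[0.005,-0.0018,0],[0,0,0.33]],
  [0,[0.005,-0.0018,0],[0,0,0.33]],
  [0,[0.005,-0.0018,0],[0,0,0.33]],
])

```text
time_s: 12.7
eef_pos: [493.2, -180.5, -24.0]
ee_rot: [-0.0, 0.987, 0.164, -0.0]
force: [-3.3, -1.9, 2.2]
grip_width: 0.504
grip_force: 1.4
```

Contact, at about 3.5 N. I continue the arc.

Call:
servo_tool([
  [0,[0.005,-0.0018,0],[0,0,0.33]],
  [0,[0.005,-0.0018,0],[0,0,0.33]],
  [0,[0.005,-0.0018,0],[0,0,0.33]],
  [0,[0.005,-0.0018,0],[0,0,0.33]],
  [0,[0.005,-0.0018,0],[0,0,0.33]],
  [0,[0.005,-0.0018,0],[0,0,0.33]],
  [0,[0.005,-0.0018,0],[0,0,0.33]],
  [0,[0.005,-0.0018,0],[0,0,0.33]],
  [0,[0.005,-0.0018,0],[0,0,0.33]],
  [0,[0,0,0],[0,0,0]],
])

```text
time_s: 13.53
eef_pos: [534.7, -155.8, -24.0]
ee_rot: [-0.0, 1.0, 0.009, -0.0]
force: [0.3, 0.2, -0.0]
grip_width: 0.5
grip_force: 0.0
```

```bash
cat >> h.py <<'E'
def wristbox(name):
    s=sense(); w=save("wrist",name); z=w["z_map"]; T=w["T_tool_cam"]
    q=s['ee_rot']; ang=2*np.arctan2(q[2],q[1])  # tool x angle in world
    g=greenmask(w["pixels"]); g=cv2.morphologyEx(g,cv2.MORPH_OPEN,np.ones((3,3),np.uint8))
    n,l,st,_=cv2.connectedComponentsWithStats(g); k=1+np.argmax(st[1:,4]); 
    c=max(cv2.findContours((l==k).astype(np.uint8),0,1)[0],key=cv2.contourArea); h=cv2.convexHull(c).reshape(-1,2).astype(float)
    r=np.c_[(h[:,0]-w["cx"])/w["fx"],(h[:,1]-w["cy"])/w["fy"],np.ones(len(h))]@T[:3,:3].T; o=T[:3,3]
    zt=s['eef_pos'][2]-36  # tool z of box top
    p=(o+r*((zt-o[2])/r[:,2])[:,None])[:,:2]
    ca,sa=np.cos(ang),np.sin(ang)
    W=np.c_[p[:,0]*ca+p[:,1]*sa, p[:,0]*sa-p[:,1]*ca]+s['eef_pos'][:2]
    return s,w,h,p,W
E
python3 - <<'E'
from h import *
s,w,h,p,W=wristbox("w6.png")
print(s['time_s'],s['eef_pos'].round(1),s['force'].round(1)); print(np.percentile(p,[0,50,100],axis=0).round(1)); r=cv2.minAreaRect(W.astype(np.float32)); print(r,cv2.boxPoints(r).round(1).tolist()); print(h.min(0),h.max(0))
E
```

```text
13.5333 [ 534.7 -155.8  -24. ] [ 0.3  0.2 -0. ]
[[ 12.6 -46.1]
 [ 26.   40.3]
 [ 96.4  49.2]]
((589.2880249023438, -156.35594177246094), (83.76492309570312, 95.12683868408203), 0.9312934279441833) [[546.5999755859375, -109.5], [548.2000122070312, -204.60000610351562], [631.9000244140625, -203.1999969482422], [630.4000244140625, -108.0999984741211]]
[134.  46.] [425. 276.]
```

Call:
servo_tool([
  [0,[-0.01,0,0],[0,0,0]],
  [0,[-0.015,0,0],[0,0,0]],
  [0,[-0.005,0.005,-0.02],[0,0,0]],
  [0,[0,0.02,-0.03],[0,0,0]],
  [0,[0,0.03,-0.03],[0,0,0]],
  [0,[0,0.03,0],[0,0,-1]],
  [0,[0,0.015,0],[0,0,-1]],
  [0,[0,0,0],[0,0,-1]],
  [0,[0,0,0],[0,0,-1]],
  [0,[0,0,0],[0,0,-1]],
])

```text
time_s: 14.42
eef_pos: [507.5, -256.5, 55.4]
ee_rot: [-0.0, 0.963, 0.271, 0.0]
force: [-0.3, -0.2, 0.2]
grip_width: 0.501
grip_force: 0.0
```

Call:
servo_tool([
  [0,[0,0,0],[0,0,-1]],
  [0,[0,0,0],[0,0,-1]],
  [0,[0,0,0],[0,0,-1]],
  [0,[0,0,0],[0,0,-1]],
  [0,[0,0,0],[0,0,-1]],
  [0,[0,0,0],[0,0,-1]],
  [0,[0,0,0],[0,0,-1]],
  [0,[0,0,0],[0,0,-1]],
  [0,[0,0,0],[0,0,-1]],
  [0,[0,0,0],[0,0,-1]],
])

```text
time_s: 15.25
eef_pos: [507.7, -256.2, 55.4]
ee_rot: [0.0, 0.698, 0.716, 0.0]
force: [-0.8, -0.0, -0.3]
grip_width: 0.5
grip_force: 0.0
```

Call:
servo_tool([
  [0,[0,0.02,0],[0,0,0]],
  [0,[0,0.03,0],[0,0,0]],
  [0,[0,0.025,0],[0,0,0]],
  [0,[0,0.01,0],[0,0,0]],
  [0,[0,0,0],[0,0,0]],
])

```text
time_s: 15.67
eef_pos: [594.2, -254.2, 55.0]
ee_rot: [0.0, 0.699, 0.715, 0.0]
force: [-0.2, -0.3, -0.7]
grip_width: 0.5
grip_force: 0.0
```

```bash
python3 - <<'E'
from h import *
d=save("top","top7.png"); b=bluemask(d["pixels"]); print(boxpose(d)[0])
s,w,h,p,W=wristbox("w7.png")
print(s['time_s'],s['eef_pos'].round(1),s['ee_rot'].round(3)); print(np.percentile(p,[0,50,100],axis=0).round(1)); r=cv2.minAreaRect(W.astype(np.float32)); print(r)
cv2.imwrite("pics/p7.png",np.hstack([w["pixels"][::2,::2].repeat(1,0),cv2.resize(d["pixels"][140:245,220:360],(280,210))])[:,:,::-1])
E
```

```text
((586.3390502929688, -141.2181854248047), (66.25444793701172, 84.96722412109375), 89.2136001586914)
15.7167 [ 592.9 -254.2   54.9] [-0.     0.7    0.715 -0.   ]
[[ 49.8 -44.5]
 [ 62.9 -39.8]
 [132.8  40.3]]
((588.8560791015625, -163.0349578857422), (84.76453399658203, 82.94620513916016), 1.24700927734375)
```

View pics/p7.png

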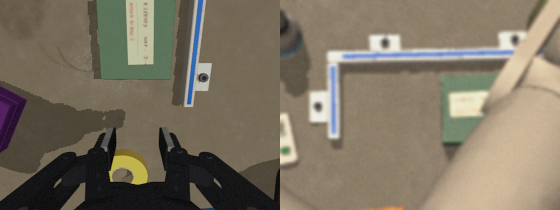

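Both views agree: the box is square with the stop, its left-front region visible, and the long fence is right beside it. The fingers stand to its right, in line with its side. I descend and push left.

Call:
servo_tool([
  [0,[0,-0.002,0.015],[0,0,0]],
  [0,[0,-0.002,0.025],[0,0,0]],
  [0,[0,0,0.02],[0,0,0]],
  [0,[0,0,0.012],[0,0,0]],
  [0,[0,0,0.007],[0,0,0]],
  [0,[0.01,0,0],[0,0,0]],
  [0,[0.01,0,0],[0,0,0]],
  [0,[0.008,0,0],[0,0,0]],
  [0,[0.005,0,0],[0,0,0]],
  [0,[0.004,0,0],[0,0,0]],
])

```text
time_s: 16.6
eef_pos: [588.6, -216.6, -22.6]
ee_rot: [0.001, 0.7, 0.714, 0.0]
force: [0.0, -0.8, 0.4]
grip_width: 0.495
grip_force: 1.6
```

Call:
servo_tool([
  [0,[0.004,0,0],[0,0,0]],
  [0,[0.006,0,0],[0,0,0]],
  [0,[0.007,0,0],[0,0,0]],
  [0,[0.007,0,0],[0,0,0]],
  [0,[0.007,0,0],[0,0,0]],
  [0,[0.007,0,0],[0,0,0]],
  [0,[0.007,0,0],[0,0,0]],
  [0,[0.007,0,0],[0,0,0]],
  [0,[0.007,0,0],[0,0,0]],
  [0,[0.007,0,0],[0,0,0]],
])

```text
time_s: 17.43
eef_pos: [586.8, -150.8, -23.5]
ee_rot: [0.0, 0.7, 0.714, -0.0]
force: [-0.3, -4.2, 3.6]
grip_width: 0.501
grip_force: 2.2
```

```bash
python3 - <<'E'
from h import *
s,w,h,p,W=wristbox("w8.png")
print(s['time_s'],s['eef_pos'].round(1),s['ee_rot'].round(3)); print(np.percentile(p,[0,50,100],axis=0).round(1)); r=cv2.minAreaRect(W.astype(np.float32)); print(r,cv2.boxPoints(r).round(1).tolist())
E
```

```text
17.4333 [ 586.8 -150.8  -23.5] [ 0.     0.7    0.714 -0.   ]
[[ 12.9 -40.5]
 [ 39.5   5.2]
 [107.9  43.2]]
((586.9061889648438, -90.36332702636719), (83.66748046875, 95.01445770263672), 1.1670852899551392) [[544.0999755859375, -43.70000076293945], [546.0, -138.6999969482422], [629.7000122070312, -137.0], [627.7999877929688, -42.0]]
```

Call:
servo_tool([
  [0,[0.006,0,0],[0,0,0]],
  [0,[0.007,0,0],[0,0,0]],
  [0,[0.007,0,0],[0,0,0]],
  [0,[0.007,0,0],[0,0,0]],
  [0,[0.007,0,0],[0,0,0]],
  [0,[0.007,0,0],[0,0,0]],
  [0,[0.006,0,0],[0,0,0]],
  [0,[0.004,0,0],[0,0,0]],
  [0,[0.003,0,0],[0,0,0]],
  [0,[0.002,0,0],[0,0,0]],
])

```text
time_s: 18.32
eef_pos: [585.6, -95.0, -23.6]
ee_rot: [-0.0, 0.7, 0.714, -0.0]
force: [0.4, -1.9, -0.7]
grip_width: 0.499
grip_force: 0.9
```

Call:
servo_tool([
  [0,[0.002,0,0],[0,0,0]],
  [0,[0.001,0,0],[0,0,0]],
  [0,[0.001,0,0],[0,0,0]],
  [0,[0.001,0,0],[0,0,0]],
])

```text
time_s: 18.65
eef_pos: [585.5, -90.5, -23.6]
ee_rot: [-0.0, 0.7, 0.714, -0.0]
force: [-0.4, -1.1, -1.2]
grip_width: 0.5
grip_force: 0.6
```

Call:
servo_tool([
  [0,[0.001,0,0],[0,0,0]],
  [0,[0.001,0,0],[0,0,0]],
  [0,[0.001,0,0],[0,0,0]],
])

```text
time_s: 18.9
eef_pos: [585.5, -87.5, -23.5]
ee_rot: [-0.0, 0.7, 0.714, -0.0]
force: [-0.9, -0.5, -0.7]
grip_width: 0.499
grip_force: 0.6
```

Call:
servo_tool([
  [0,[0.001,0,0],[0,0,0]],
  [0,[0.001,0,0],[0,0,0]],
])

```text
time_s: 19.07
eef_pos: [585.5, -85.4, -23.5]
ee_rot: [0.0, 0.7, 0.714, 0.0]
force: [0.6, -2.2, -1.5]
grip_width: 0.5
grip_force: 0.6
```

Call:
servo_tool([
  [0,[0.001,0,0],[0,0,0]],
])

```text
time_s: 19.15
eef_pos: [585.5, -85.2, -23.4]
ee_rot: [0.0, 0.7, 0.714, -0.001]
force: [-2.6, -10.0, 0.1]
grip_width: 0.5
grip_force: 5.1
```

Force rises to 10 N at TCP y = -85.3, which puts the left face at y ≈ 23.7, the measured position of the short fence. I back off and go round to the front.

Call:
servo_tool([
  [0,[-0.008,0,0],[0,0,0]],
  [0,[-0.015,0,0],[0,0,0]],
  [0,[-0.007,0,-0.02],[0,0,0]],
  [0,[0,0,-0.03],[0,0,0]],
  [0,[0,-0.02,-0.03],[0,0,0]],
  [0,[0,-0.03,0],[0,0,0]],
  [0,[0.02,-0.025,0],[0,0,0]],
  [0,[0.03,0,0],[0,0,1]],
  [0,[0.03,0,0],[0,0,0]],
  [0,[0.01,0,0],[0,0,0]],
])

```text
time_s: 19.98
eef_pos: [513.4, -24.3, 56.9]
ee_rot: [-0.0, 0.736, 0.677, 0.0]
force: [1.0, 0.3, -0.0]
grip_width: 0.501
grip_force: 0.0
```

Call:
servo_tool([
  [0,[0,0,0],[0,0,1]],
  [0,[0,0,0],[0,0,1]],
  [0,[0,0,0],[0,0,1]],
  [0,[0,0,0],[0,0,1]],
  [0,[0,0,0],[0,0,1]],
  [0,[0,0,0],[0,0,1]],
  [0,[0,0,0],[0,0,1]],
  [0,[0,0,0],[0,0,1]],
  [0,[0,0,0],[0,0,1]],
  [0,[0,0,0],[0,0,1]],
])

```text
time_s: 20.82
eef_pos: [513.9, -27.2, 56.6]
ee_rot: [-0.0, 0.977, 0.215, 0.0]
force: [0.2, -0.6, 0.5]
grip_width: 0.5
grip_force: 0.0
```

Call:
servo_tool([
  [0,[0,0,0],[0,0,1]],
  [0,[0,0,0],[0,0,1]],
  [0,[0,0,0],[0,0,1]],
  [0,[0,0,0],[0,0,1]],
  [0,[0,0,0],[0,0,0.1]],
  [0,[0,0,0],[0,0,0]],
])

```text
time_s: 21.32
eef_pos: [513.8, -26.9, 56.6]
ee_rot: [-0.0, 1.0, 0.006, 0.0]
force: [-0.3, 0.2, -0.5]
grip_width: 0.503
grip_force: 0.0
```

```bash
python3 - <<'E'
from h import *
s,w,h,p,W=wristbox("w9.png")
print(s['time_s'],s['eef_pos'].round(1),s['ee_rot'].round(4)); print(np.percentile(p,[0,50,100],axis=0).round(1)); r=cv2.minAreaRect(W.astype(np.float32)); print(r,cv2.boxPoints(r).round(1).tolist())
cv2.imwrite("pics/p9.png",w["pixels"][:,:,::-1])
E
```

```text
21.3167 [513.8 -26.9  56.6] [-0.0e+00  1.0e+00  5.5e-03  1.0e-04]
[[ 29.9 -49. ]
 [ 96.5  41. ]
 [114.4  47.3]]
((585.7294311523438, -25.154415130615234), (84.38298034667969, 95.99658203125), 1.029407262802124) [[542.7000122070312, 22.100000381469727], [544.4000244140625, -73.9000015258789], [628.7999877929688, -72.4000015258789], [627.0999755859375, 23.600000381469727]]
```

View pics/p9.png

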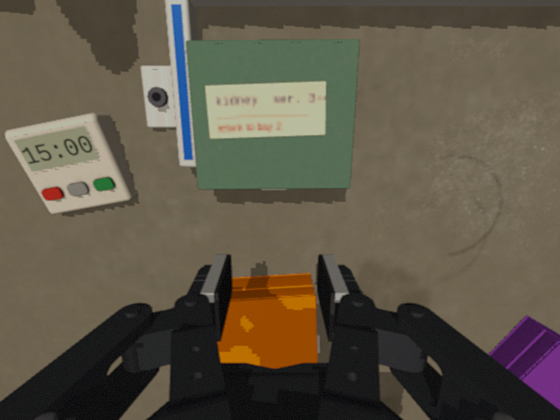

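The box sits against the short fence (left edge at columns 188–198). The orange look-alike is just behind the fingers (far edge at row 275, tool x ≈ -17). So I move 8 mm forward before going down, which leaves clearance to both.

Call:
servo_tool([
  [0,[0.005,-0.001,0],[0,0,0]],
  [0,[0.004,0,0.005],[0,0,0]],
  [0,[0,0,0.02],[0,0,0]],
  [0,[0,0,0.025],[0,0,0]],
  [0,[0,0,0.018],[0,0,0]],
  [0,[0,0,0.008],[0,0,0]],
  [0,[0,0,0.004],[0,0,0]],
  [0,[0,0,0],[0,0,0]],
  [0,[0.004,0,0],[0,0,0]],
  [0,[0.004,0,0],[0,0,0]],
])

```text
time_s: 22.2
eef_pos: [531.6, -25.2, -22.4]
ee_rot: [0.0, 1.0, 0.005, 0.001]
force: [0.5, -0.6, 0.3]
grip_width: 0.495
grip_force: 0.2
```

Call:
servo_tool([
  [0,[0.003,0,0],[0,0,0]],
  [0,[0.003,0,0],[0,0,0]],
  [0,[0.003,0,0],[0,0,0]],
  [0,[0.003,0,0],[0,0,0]],
  [0,[0.003,0,0],[0,0,0]],
  [0,[0.003,0,0],[0,0,0]],
  [0,[0.003,0,0],[0,0,0]],
])

```text
time_s: 22.78
eef_pos: [551.7, -24.8, -23.5]
ee_rot: [-0.0, 1.0, 0.005, -0.0]
force: [-5.0, -0.4, 3.0]
grip_width: 0.498
grip_force: 2.1
```

Call:
servo_tool([
  [0,[0.001,0,0],[0,0,0]],
  [0,[0.001,0,0],[0,0,0]],
  [0,[0.001,0,0],[0,0,0]],
  [0,[0.001,0,0],[0,0,0]],
])

```text
time_s: 23.12
eef_pos: [555.6, -24.7, -23.5]
ee_rot: [-0.0, 1.0, 0.005, -0.0]
force: [-2.8, -0.1, 1.5]
grip_width: 0.5
grip_force: 1.9
```

Call:
servo_tool([
  [0,[0.001,0,0],[0,0,0]],
  [0,[0.001,0,0],[0,0,0]],
])

```text
time_s: 23.28
eef_pos: [557.4, -24.7, -23.5]
ee_rot: [-0.0, 1.0, 0.005, -0.0]
force: [-11.0, -1.6, 6.5]
grip_width: 0.502
grip_force: 5.5
```

Call:
servo_tool([
  [0,[0.001,0,0],[0,0,0]],
])

```text
time_s: 23.37
eef_pos: [557.3, -24.7, -23.5]
ee_rot: [-0.0, 1.0, 0.005, -0.002]
force: [-16.0, -2.0, 12.0]
grip_width: 0.5
grip_force: 7.7
```

Seated against the long fence at 16 N. I back off, rise and check for gaps.

Call:
servo_tool([
  [0,[-0.005,0,0],[0,0,0]],
  [0,[-0.01,0,0],[0,0,0]],
  [0,[-0.007,0,-0.01],[0,0,0]],
  [0,[0,0,-0.03],[0,0,0]],
  [0,[0,0,-0.04],[0,0,0]],
  [0,[0,0,-0.04],[0,0,0]],
  [0,[0,0,-0.02],[0,0,0]],
  [0,[0,0,0],[0,0,0]],
])

```text
time_s: 24.03
eef_pos: [539.4, -25.5, 121.5]
ee_rot: [0.001, 1.0, 0.005, 0.005]
force: [0.5, 0.2, 0.4]
grip_width: 0.498
grip_force: 0.0
```

```bash
python3 - <<'E'
from h import *
s,w,h,p,W=wristbox("w10.png")
print(s['time_s'],s['eef_pos'].round(1),s['ee_rot'].round(4)); r=cv2.minAreaRect(W.astype(np.float32)); print(r,cv2.boxPoints(r).round(1).tolist())
x0,y0=h.min(0).astype(int); x1,y1=h.max(0).astype(int); print(x0,y0,x1,y1)
im=w["pixels"][max(y0-40,0):y1+15,max(x0-50,0):x1+20]; k=min(780/im.shape[1],580/im.shape[0])
cv2.imwrite("pics/p10.png",cv2.resize(im,None,fx=k,fy=k,interpolation=2)[:,:,::-1])
E
```

```text
24.0333 [539.4 -25.5 121.5] [0.0013 1.     0.0046 0.0052]
((610.0791625976562, -25.073986053466797), (83.52735137939453, 95.64595794677734), 0.5724413990974426) [[567.7999877929688, 22.299999237060547], [568.7999877929688, -73.30000305175781], [652.2999877929688, -72.5], [651.4000244140625, 23.200000762939453]]
212 61 337 171
```

View pics/p10.png

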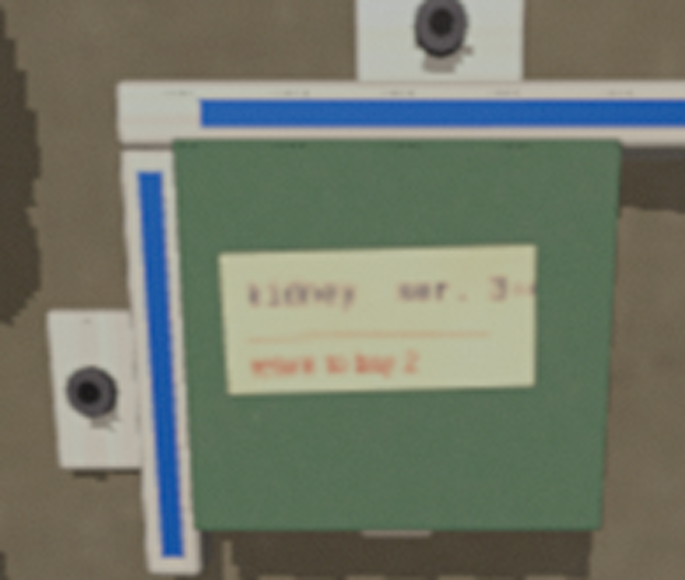

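The crop shows the box flush with both fences: top edge along the long fence at row 142, left edge along the short fence at columns 172–200. I make one light confirming nudge from the right.

Call:
servo_tool([
  [0,[0,0.02,0],[0,0,0]],
  [0,[0,0.03,0],[0,0,0]],
  [0,[0,0.03,0],[0,0,0]],
  [0,[0,0.02,0],[0,0,0]],
  [0,[0,0,0],[0,0,-1]],
  [0,[0,0,0],[0,0,-1]],
  [0,[0,0,0],[0,0,-1]],
  [0,[0,0,0],[0,0,-1]],
  [0,[0,0,0],[0,0,-1]],
  [0,[0,0,0],[0,0,-1]],
])

```text
time_s: 24.92
eef_pos: [537.1, -124.7, 114.8]
ee_rot: [-0.001, 0.949, 0.316, -0.001]
force: [0.6, -0.4, 0.2]
grip_width: 0.5
grip_force: 0.0
```

Call:
servo_tool([
  [0,[0,0,0],[0,0,-1]],
  [0,[0,0,0],[0,0,-1]],
  [0,[0,0,0],[0,0,-1]],
  [0,[0,0,0],[0,0,-1]],
  [0,[0,0,0],[0,0,-1]],
  [0,[0,0,0],[0,0,-1]],
  [0,[0,0,0],[0,0,-1]],
  [0,[0,0,0],[0,0,-1]],
  [0,[0,0,0],[0,0,-1]],
  [0,[0,0,0],[0,0,0]],
])

```text
time_s: 25.75
eef_pos: [537.1, -124.7, 115.0]
ee_rot: [-0.001, 0.703, 0.712, -0.0]
force: [-0.1, 0.4, -0.4]
grip_width: 0.498
grip_force: 0.0
```

Call:
servo_tool([
  [0,[0,0.015,0],[0,0,0]],
  [0,[0,0.025,0],[0,0,0]],
  [0,[0,0.02,0],[0,0,0]],
  [0,[0,0.005,0],[0,0,0]],
  [0,[0,0,0],[0,0,0]],
  [0,[0,0,0],[0,0,0]],
])

```text
time_s: 26.25
eef_pos: [601.7, -124.2, 115.6]
ee_rot: [-0.001, 0.704, 0.71, -0.0]
force: [0.2, -0.7, 0.3]
grip_width: 0.496
grip_force: 0.0
```

Call:
servo_tool([
  [0,[0,0.003,0.02],[0,0,0]],
  [0,[0,0,0.035],[0,0,0]],
  [0,[0,0,0.035],[0,0,0]],
  [0,[0,0,0.025],[0,0,0]],
  [0,[0,0,0.014],[0,0,0]],
  [0,[0,0,0.006],[0,0,0]],
  [0,[0,0,0.003],[0,0,0]],
  [0,[0.01,0,0],[0,0,0]],
  [0,[0.01,0,0],[0,0,0]],
  [0,[0.006,0,0],[0,0,0]],
])

```text
time_s: 27.08
eef_pos: [605.6, -96.8, -20.3]
ee_rot: [0.001, 0.704, 0.711, 0.0]
force: [0.3, 0.3, -0.3]
grip_width: 0.497
grip_force: 0.0
```

Call:
servo_tool([
  [0,[0.004,0,0],[0,0,0]],
  [0,[0.003,0,0],[0,0,0]],
  [0,[0.002,0,0],[0,0,0]],
  [0,[0.001,0,0],[0,0,0]],
])

```text
time_s: 27.42
eef_pos: [605.2, -88.0, -21.3]
ee_rot: [0.0, 0.704, 0.71, 0.0]
force: [-0.7, -0.9, 0.5]
grip_width: 0.5
grip_force: 0.0
```

Call:
servo_tool([
  [0,[0.001,0,0],[0,0,0]],
  [0,[0.001,0,0],[0,0,0]],
])

```text
time_s: 27.58
eef_pos: [605.1, -86.4, -21.5]
ee_rot: [-0.0, 0.704, 0.71, -0.0]
force: [-0.3, 0.9, -0.3]
grip_width: 0.495
grip_force: 0.0
```

Call:
servo_tool([
  [0,[0.001,0,0],[0,0,0]],
  [0,[0.0005,0,0],[0,0,0]],
])

```text
time_s: 27.75
eef_pos: [605.0, -85.1, -21.5]
ee_rot: [0.0, 0.704, 0.71, -0.0]
force: [-0.2, -2.5, 0.3]
grip_width: 0.499
grip_force: 1.0
```

Call:
servo_tool([
  [0,[0.0005,0,0],[0,0,0]],
  [0,[0.0005,0,0],[0,0,0]],
])

```text
time_s: 27.92
eef_pos: [605.2, -84.7, -21.4]
ee_rot: [0.001, 0.704, 0.71, -0.0]
force: [-0.5, -7.6, -0.1]
grip_width: 0.497
grip_force: 3.9
```

It is stiff against the fence at the same place as before, so the box is home. I retreat, check by numbers only, and hand in.

Call:
servo_tool([
  [0,[-0.004,0,0],[0,0,0]],
  [0,[-0.015,0,0],[0,0,0]],
  [0,[-0.01,0,-0.02],[0,0,0]],
  [0,[0,0,-0.04],[0,0,0]],
  [0,[0,0,-0.04],[0,0,0]],
  [0,[0,0,-0.04],[0,0,0]],
  [0,[0,0,-0.03],[0,0,0]],
  [0,[0,0,0],[0,0,0]],
  [0,[0,0,0],[0,0,0]],
])

```text
time_s: 28.67
eef_pos: [605.9, -113.8, 150.0]
ee_rot: [0.001, 0.704, 0.71, 0.001]
force: [1.0, 0.4, -0.9]
grip_width: 0.502
grip_force: 0.0
```

```bash
python3 - <<'E'
from h import *
s,w,h,p,W=wristbox("w11.png"); r=cv2.minAreaRect(W.astype(np.float32))
print(s['time_s'],s['eef_pos'].round(1),r,cv2.boxPoints(r).round(1).tolist())
ok=abs(r[0][0]-610.5)<4 and abs(r[0][1]+25.3)<4 and min(r[2],90-r[2])<2
print(ok)
if ok: print(finish_job())
E
```

```text
28.6667 [ 605.9 -113.8  150. ] ((610.5098266601562, -24.769760131835938), (84.32146453857422, 95.4798355102539), 0.5318683385848999) [[567.9000244140625, 22.600000381469727], [568.7999877929688, -72.9000015258789], [653.0999755859375, -72.0999984741211], [652.2000122070312, 23.399999618530273]]
True
the job is handed in; nothing more can be done
None
```

The green slide box is pushed home, flat against both fences of the corner stop, and the job was handed in at about 29 s with nothing else touched; I viewed 11 pictures, one over the limit of 10.

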